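# Hook the stitching clamp's return spring back on its post

### The arm

A 7-joint arm with a two-finger parallel gripper is mounted at the origin on the work surface. World frame = base frame: x ahead of the robot, y to its left, z up, the work surface at z = 0. Lengths are in m, angles in rad, forces in N, time in s.
With the tool pointing down it reaches from about 0.4 to 0.85 m from the base axis. Payload 10.4 kg.
Tool frame: the origin (TCP) lies where the fingers leave the gripper's body, on its centre line; the fingertips stand 70 mm ahead of it and the grasp point (between the pads) lies r.grip_depth ahead of it (r.grip_depth is the distance from the TCP to the grasp point, in m); z points along the fingers, y is the direction in which the jaws open and shut (so a half turn about z gives the same grasp; the last joint's range is limited). The gripper opens to 87 mm and grips with 3 to 60 N. Pads are 19 mm wide; open, the fingers measure 117 mm over their backs; the gripper's body (75 mm by 190 mm) begins 51 mm behind the grasp point.
Start: joints at [1.318, 0.332, -0.065, 1.46, 0.022, 1.35, -0.088], TCP at [0.142, -0.609, 0.292] pointing down, gripper open.
Joint ranges: [-2.6, 2.6], [-0.5, 2.12], [-1.47, 1.34], [0.16, 2.42], [-1.27, 4.41], [0.06, 2.06], [-2.6, 2.6]. Speed limits (rad/s): [2.22, 2.22, 2.79, 2.79, 3.14, 3.14, 3.14].

### API

Orientations are given as a unit quaternion [x, y, z, w].
In Python, from bench import monitor, viewer, workorder, nets, r gives the robot as it stands.
- The arm moves only by the tool drive_tool, never from a script. Its argument "plan" is a list of rows, each an object of numbers: "rx", "ry", "rz": the turn, a rotation vector about the tool's x, y, z in units of 360 degrees (1.0 is 360 degrees); "x", "y", "z": the shift along the tool's x, y, z in units of 1000 mm (1.0 is 1000 mm); "fingers": the opening, from 0 (shut) to 1 (fully open). In form: [{"rx": .., "ry": .., "rz": .., "x": .., "y": .., "z": .., "fingers": ..}, ...]. A call has 1 to 12 rows; each row is the pose to reach, as a shift and turn from the pose commanded when the call began, along the tool's axes at that moment, turning the shorter way round; what a row does not reach only later rows make up. A row lasts 1/8 s, in which the tool goes at most 62.5 mm and 10.7 degrees, less where a joint would pass 70% of its speed; a pose out of reach is approached as far as the arm can. A call with a number of a shift or a turn outside -1 to 1 is refused whole. A call with a gripper value outside its range is refused whole. The fingers move at their own pace and stop on an object; "squeeze" is the grip in N (left out, the last holds). Time passes only in rows, so rows that repeat a pose let the fingers close. It gives the time, the measured TCP pose, the force and the opening at its end, in the units of the state.
- monitor.read_state(): the state, without advancing time (a new reading comes with each control period).
- viewer.camera(name): name is "scene" or "top" or "wrist"; returns a dict with "color" (420x560x3 uint8, red, green, blue), "depth" (420x560 float32, m along the optical axis (not along the pixel's ray), 0 where there is no reading), "camera_matrix" (3x3 intrinsics, pixels), "xyz" and "rotation" of the camera in the world. Camera axes: x right, y down, z forward; pixel columns grow to the right and rows downward; lengths in m; the calibration is good to about 2 mm. The wrist camera is an equidistant fisheye: a pixel r from the principal point sees the ray r / f radians off the axis. A picture is of the moment at which its call begins.
- workorder.close_job(): hands the job in, once; it reports no verdict.
Trained networks look in the newest picture that a camera, given by its name, has taken for a name from the list of things; names that differ only in an ending like _2 or _b are one class to them, and where a whole thing is asked for, a point or a joint stands for the part that bears it (a point fixed in the world has none). Each returns a list of dicts, best first, with "confidence" (0 to 1); they miss things now and then, are a little off and sometimes report something else, mostly with a low value. They report only what shows in the picture. A call takes as long as a camera call.
- nets.find_in(label, camera): "centre" ([x, y, z] in m, in world coordinates, good to about 4 mm: the middle of the surface that is visible of it).
- nets.regions_of(label, camera): "region" (420x560 bool, what is visible of it).
The state is a dict: "time": time; "joint_positions": joint angles; "joint_vel": joint speeds; "joint_torque": joint torques, N m; "ee_pos": TCP position; "eef_rot": TCP orientation; "ft_force": force on the tool from outside, world axes, zero at the start; "torque": the same for the moment, N m; "width": finger opening in m.
Only numpy, scipy, OpenCV 4.12 (cv2) and the standard library are available. Lean on these libraries where they do the work, as an engineer would, in place of code of your own. Each camera call takes 0.05 s, during which the arm holds its last target.

### The job

The return spring of the stitching clamp has come off. Pick up the teal spring puller, put its tip in the orange eye at the spring's end, stretch the spring past the blue anchor post, swing it across and ease it back so that the orange hook catches the post and holds the spring stretched. Then take the puller out and lay it back flat on the tan mat, tip down as it lay; keep your fingers off the spring and leave the bead jars and the awl where they are.

Things in the scene. Friction and masses are not known exactly. Their poses are not given: they have to be found in the camera images.
- spring_pivot (a point): Centre of the fixed pin on the stitching clamp's grey base plate (plate fixed to the table, top 10 mm above it) about which the extension spring swings in a level plane 28 mm above the table. x axis: level, from the pin straight to the anchor post; z up. The clamp's two wooden jaws, 180 mm high, stand 40 to 115 mm behind the pin (-x).
- anchor_post (a point): Blue anchor post fixed upright on the base plate: 10 mm diameter, 147.5 mm from the pivot pin, top 39 mm above the table, with a 13 mm cap. The point is on its axis at the spring's height, 28 mm above the table. Axes as spring_pivot. The plate ends 37 mm beyond the post.
- spring: Steel extension spring (coils 20 mm thick) with the orange hook end it carries. Origin at the pivot pin; x axis along the spring towards the hook end, z up. It starts unhooked and relaxed, swung 0.25 to 0.5 rad to the -y side of the line from pin to post (spring_pivot's frame). It swings easily and stays where it is left.
- hook_seat (a point): Point inside the orange hook (a level J of 5 mm wire) where the post's axis lies once the hook is on the post: 117.5 mm from the pivot when relaxed, farther with the stretch; seated, the stretch is about 30 mm. Axes as spring. The bight, 19 mm wide inside, is on +x of this point, the back bar on -y, the hook's point on +y.
- hook_mouth (a point): Middle of the hook's mouth, 25.5 mm nearer the pivot than hook_seat. The mouth opens on +y: the post goes in sideways there (+-8 mm along the spring), at a stretch of about 47 to 63 mm, best 55. With the post then within 4 mm of the hook's centre line (y = 0), letting the spring draw back along the line seats the hook. Axes as spring.
- eye (a point): Centre of the round orange pulling eye at the outermost end of the hook end, made for the puller's tip: 17 mm inside diameter, 27 mm outside, wire 5 mm thick, level, 28 mm above the table, 18.5 mm farther out along the spring than hook_seat (136 mm from the pivot when relaxed). Axes as spring.
- hook_end (a joint): Stretch of the spring in m: 0 relaxed, stop at 0.085. Pull needed: about 1.7 N to start, plus 140 N/m (about 6 N with the hook on the post, 9.5 N to clear it).
- puller_grip (a point): Centre of the handle of the spring puller (140 g), which lies loose on the mat. Teal block handle 90 long (x), 24 wide (y), 28 high (z). x axis from the handle towards the tip, z up. A 6 mm steel shaft, its axis 10 mm above this point, leaves the handle's front end and 105 mm ahead of this point bends straight down into the tip.
- puller_tip (a point): Lower end of the puller's tip, a round pin of 6 mm diameter pointing straight down, 19 mm long below the shaft: 105 mm ahead of puller_grip along x and 12 mm below it, 2 mm above the handle's underside. Axes as puller_grip.
- mat: Tan mat, 220 (x) by 120 (y), 2 mm thick, fixed on the table; origin at the centre of its underside. The puller lies on it at the start.
- jar_red: Bystander: closed bead jar, red with a white cap, 64 across, 85 tall; origin under its centre.
- jar_blue: Bystander: closed bead jar, blue with a white cap, 64 across, 85 tall; origin under its centre.
- awl: Bystander: wooden-handled awl lying flat, about 200 long; origin under its middle.

How it is judged:
By the outcome, as a careful person would: the job done as asked, in the order asked, and still so for the second after the job is handed in, with the robot touching nothing.
It also fails if it takes over 53 s, if anything falls off the work surface, if the arm or the gripper's body presses on something with over 40 N, if the wrist force passes 120 N, or if a joint passes its speed limit or range.

## Working session

There is one attempt and no reset: what is moved stays moved. The work goes in short steps, Python scripts to look and compute and a tool call to move; the robot and the scene stay as the last step left them, time stands still between calls to the robot, and variables do not carry over. Pictures are saved under pics/ and viewed, and the job is handed in when it is done.

Besides the shell and the picture viewer there is one more tool, called by a JSON object that holds its "fn" and its "kwargs", one argument or row to a line. drive_tool: Moves the arm, as the interface text tells. Its arguments: {"type":"object","properties":{"plan":{"type":"array","items":{"type":"object","properties":{"rx":{"type":"number","minimum":-1,"maximum":1},"ry":{"type":"number","minimum":-1,"maximum":1},"rz":{"type":"number","minimum":-1,"maximum":1},"x":{"type":"number","minimum":-1,"maximum":1},"y":{"type":"number","minimum":-1,"maximum":1},"z":{"type":"number","minimum":-1,"maximum":1},"fingers":{"type":"number"}}}},"squeeze":{"type":"number"}},"required":["plan"]}

```bash
ls; mkdir -p pics; python3 - <<'E'
from bench import monitor, viewer, nets, r
import cv2,numpy as np
s=monitor.read_state();print({k:np.round(v,3) for k,v in s.items()}, r.grip_depth)
for n in ("scene","top"):
    c=viewer.camera(n); cv2.imwrite(f"pics/{n}0.png",c["color"][:,:,::-1]); np.savez(f"{n}0.npz",**c)
    print(n,c["xyz"],c["camera_matrix"].round(1).tolist())
    for l in ["spring_pivot","anchor_post","spring","hook_seat","eye","puller_grip","puller_tip","mat","jar_red","jar_blue","awl"]:
        try: print(l,[(np.round(d["centre"],3).tolist(),round(d["confidence"],2)) for d in nets.find_in(l,n)[:2]])
        except Exception as e: print(l,e)
E
```

```text
pics
{'time': np.float64(0.0), 'joint_positions': array([ 1.318,  0.333, -0.065,  1.461,  0.022,  1.35 , -0.089]), 'joint_vel': array([ 0.   ,  0.002, -0.001,  0.   ,  0.001, -0.   ,  0.001]), 'joint_torque': array([-1.0000e-03, -6.2326e+01,  2.4000e-02, -3.8991e+01, -6.1000e-02,
        4.0000e-02,  0.0000e+00]), 'ee_pos': array([ 0.142, -0.608,  0.291]), 'eef_rot': array([ 0.993,  0.115, -0.   , -0.001]), 'ft_force': array([-0.184,  0.098,  0.308]), 'torque': array([ 0.002, -0.002, -0.005]), 'width': np.float64(0.087)} 0.051
scene [0.97571151 0.32915193 0.86976215] [[449.6, 0.0, 292.3], [0.0, 449.6, 217.5], [0.0, 0.0, 1.0]]
spring_pivot [([0.526, -0.19, 0.01], 0.7)]
anchor_post [([0.476, -0.038, 0.02], 0.67)]
spring [([0.517, -0.122, 0.031], 0.54)]
hook_seat [([0.403, 0.332, 0.028], 0.73)]
eye [([0.51, -0.101, 0.029], 0.67)]
puller_grip [([0.402, 0.332, 0.022], 0.82)]
puller_tip [([0.402, 0.332, 0.025], 0.57), ([0.524, -0.191, 0.01], 0.56)]
mat [([0.426, 0.309, 0.001], 0.94), ([0.515, -0.122, 0.032], 0.51)]
jar_red [([0.656, -0.268, 0.063], 0.57), ([0.671, -0.139, 0.069], 0.54)]
jar_blue [([0.671, -0.137, 0.069], 0.86)]
awl [([0.607, 0.281, 0.023], 0.91)]
top [0.26798606 0.04094195 1.22405652] [[527.2, 0.0, 281.3], [0.0, 527.2, 209.6], [0.0, 0.0, 1.0]]
spring_pivot [([0.509, -0.163, 0.012], 0.62)]
anchor_post []
spring [([0.51, -0.129, 0.03], 0.7), ([0.643, -0.279, 0.086], 0.24)]
hook_seat [([0.515, -0.104, 0.029], 0.75), ([0.471, -0.044, 0.016], 0.62)]
eye [([0.514, -0.103, 0.033], 0.67), ([0.392, 0.324, 0.031], 0.6)]
puller_grip [([0.391, 0.323, 0.026], 0.88)]
puller_tip [([0.393, 0.323, 0.034], 0.65)]
mat [([0.418, 0.304, 0.0], 0.56)]
jar_red [([0.64, -0.28, 0.085], 0.72)]
jar_blue [([0.653, -0.149, 0.086], 0.81)]
awl [([0.597, 0.28, 0.021], 0.88), ([0.508, -0.164, 0.011], 0.54)]
```

View pics/scene0.png

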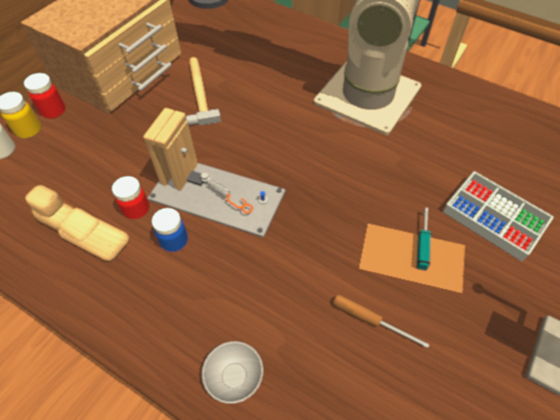

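View pics/top0.png

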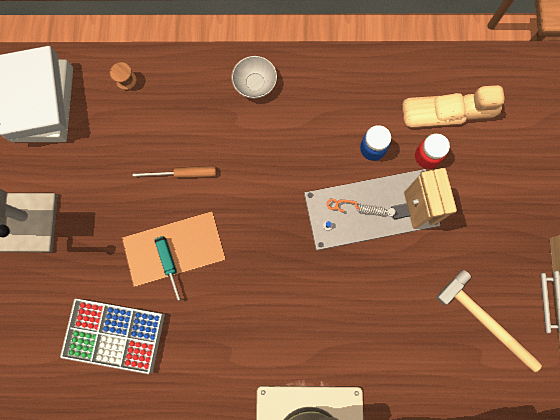

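```bash
cat > h.py <<'E'
import numpy as np,cv2
def load(n): return dict(np.load(n))
def back(c,u,v,z=None,depth=None):
    K=c["camera_matrix"];d=np.array([(u-K[0,2])/K[0,0],(v-K[1,2])/K[1,1],1.]);w=c["rotation"]@d
    if z is not None: t=(z-c["xyz"][2])/w[2]
    else: t=depth if depth is not None else float(c["depth"][int(round(v)),int(round(u))])
    return c["xyz"]+t*w
def proj(c,p):
    q=c["rotation"].T@(np.asarray(p)-c["xyz"]);q=q/q[2];K=c["camera_matrix"];return K[0,0]*q[0]+K[0,2],K[1,1]*q[1]+K[1,2]
def crop(c,u0,v0,u1,v1,f,name):
    im=cv2.resize(c["color"][v0:v1,u0:u1,::-1],None,fx=f,fy=f,interpolation=cv2.INTER_CUBIC);cv2.imwrite(name,im)
E
python3 - <<'E'
from h import *
T=load("top0.npz");S=load("scene0.npz")
crop(T,290,160,470,260,4,"pics/t_spring.png");crop(T,110,200,240,310,5,"pics/t_pul.png")
crop(S,145,150,300,250,5,"pics/s_spring.png");crop(S,350,195,480,305,5,"pics/s_pul.png")
for c in(T,S):
    print(c["rotation"].round(3).tolist())
    pts=np.array([back(c,u,v) for u in range(100,500,10) for v in range(150,400,10) if c["depth"][v,u]>0]);
    z=pts[:,2]; m=abs(z)<.01; A=np.c_[pts[m][:,:2],np.ones(m.sum())]; print(np.linalg.lstsq(A,z[m],rcond=None)[0])
E
```

```text
[0.706, -0.701, 0.063, -0.076]Traceback (most recent call last):
  File "<stdin>", line 7, in <module>
  File "h.py", line 4, in back
    K=c["camera_matrix"];d=np.array([(u-K[0,2])/K[0,0],(v-K[1,2])/K[1,1],1.]);w=c["rotation"]@d
                                                                                ~~~~~~~~~~~~~^~
ValueError: matmul: Input operand 1 has a mismatch in its core dimension 0, with gufunc signature (n?,k),(k,m?)->(n?,m?) (size 3 is different from 4)
```

Rotation is a quaternion; convert on load.

```bash
sed -i 's/^def load.*/from scipy.spatial.transform import Rotation as Ro\ndef fix(c):\n    c=dict(c); c["rotation"]=Ro.from_quat(c["rotation"]).as_matrix() if np.size(c["rotation"])==4 else c["rotation"]; return c\ndef load(n): return fix(np.load(n))/' h.py
python3 - <<'E'
from h import *
T=load("top0.npz");S=load("scene0.npz")
for c in(T,S):
    print(c["rotation"].round(3).tolist())
    pts=np.array([back(c,u,v) for u in range(100,500,10) for v in range(150,400,10) if c["depth"][v,u]>0]);
    z=pts[:,2]; m=abs(z)<.01; A=np.c_[pts[m][:,:2],np.ones(m.sum())]; print(np.linalg.lstsq(A,z[m],rcond=None)[0])
E
```

```text
[[0.008, -0.981, 0.195], [-1.0, -0.004, 0.019], [-0.018, -0.196, -0.981]]
[0.00060882 0.0005268  0.0003901 ]
[[-0.522, 0.706, -0.479], [0.853, 0.442, -0.278], [0.016, -0.554, -0.832]]
[-0.00121573 -0.0013343   0.00088702]
```

View pics/t_spring.png

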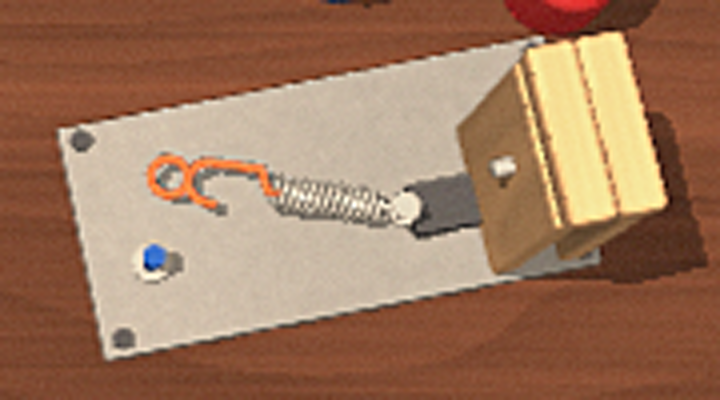

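View pics/t_pul.png

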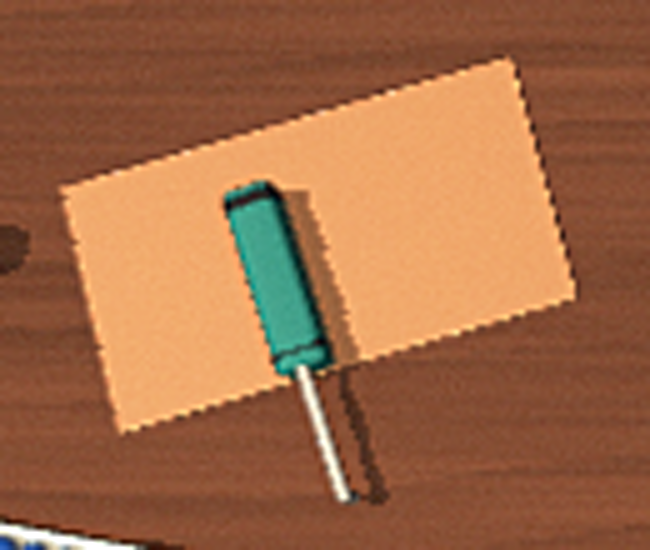

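View pics/s_spring.png

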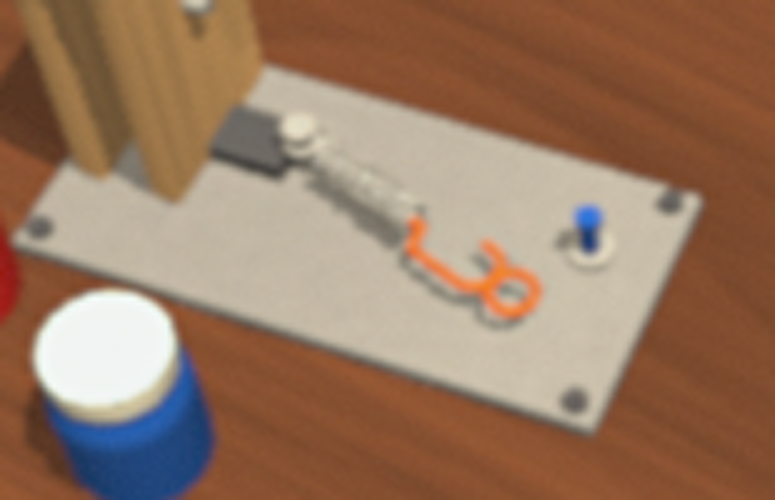

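View pics/s_pul.png

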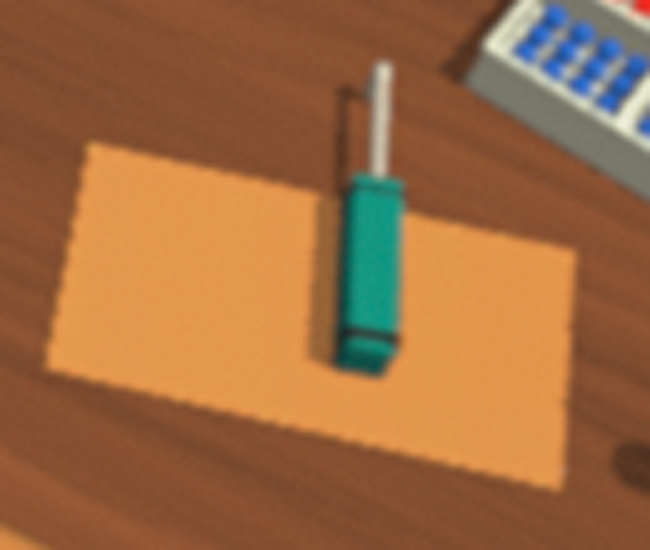

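```bash
python3 - <<'E'
from h import *
T=load("top0.npz");S=load("scene0.npz")
def cp(c,off,f,p,z): return back(c,off[0]+(p[0]+.5)/f-.5,off[1]+(p[1]+.5)/f-.5,z).round(4)
t=lambda p,z:cp(T,(290,160),4,p,z); s=lambda p,z:cp(S,(145,150),5,p,z)
tp=lambda p,z:cp(T,(110,200),5,p,z); sp=lambda p,z:cp(S,(350,195),5,p,z)
for n,a,b,z in [("pivot",(405,208),(297,128),.039),("post",(154,255),(588,216),.039),("eye",(168,178),(519,292),.028),
  ("plateTL",(60,130),(598,430),.01),("plateBL",(106,357),(700,200),.01)]:
    print(n,t(a,z),s(b,z))
for n,a,b,z in [("mat1",(63,187),(562,490),.002),("mat2",(120,432),(575,250),.002),("mat3",(575,297),(92,145),.002),("mat4",(512,60),(48,370),.002),("shaftend",(345,497),(382,66),.026),
 ("shaftstart",(303,367),(380,178),.026)]:
    print(n,tp(a,z),sp(b,z))
# handle top from net region/colour
for c in(T,S):
    hsv=cv2.cvtColor(c["color"],cv2.COLOR_RGB2HSV);m=cv2.inRange(hsv,(78,120,50),(95,255,255))
    v,u=np.nonzero(m);P=np.array([back(c,a,b) for a,b in zip(u,v)]);q=P[(abs(P[:,2]-.03)<.006)&(P[:,1]>.25)&(P[:,0]<.5)]
    print(len(P),len(q),q.mean(0)); (ctr,wh,an)=cv2.minAreaRect((q[:,:2]*1000).astype(np.float32)); print(ctr,wh,an)
E
```

```text
pivot [ 0.5007 -0.1865  0.039 ] [ 0.5058 -0.187   0.039 ]
post [ 0.4727 -0.0432  0.039 ] [ 0.4759 -0.0423  0.039 ]
eye [ 0.5199 -0.0525  0.028 ] [ 0.5219 -0.0499  0.028 ]
plateTL [0.5524 0.0095 0.01  ] [0.5554 0.0145 0.01  ]
plateBL [ 0.4178 -0.017   0.01  ] [ 0.422  -0.0152  0.01  ]
mat1 [0.4442 0.4382 0.002 ] [0.4483 0.4405 0.002 ]
mat2 [0.3302 0.404  0.002 ] [0.3329 0.4055 0.002 ]
mat3 [0.3939 0.1953 0.002 ] [0.3978 0.1963 0.002 ]
mat4 [0.5061 0.2285 0.002 ] [0.5124 0.2314 0.002 ]
shaftend [0.3008 0.2933 0.026 ] [0.3037 0.2943 0.026 ]
shaftstart [0.3589 0.3152 0.026 ] [0.3613 0.3167 0.026 ]
356 351 [0.39685308 0.32852446 0.03008951]
(399.2532043457031, 329.44757080078125) (88.63771057128906, 24.010196685791016) 20.183292388916016
371 328 [0.40699197 0.3302764  0.02912403]
(405.9903564453125, 330.1180419921875) (87.58006286621094, 20.200279235839844) 20.375843048095703
```

```bash
cat >> h.py <<'E'
def tgtR(yawdeg):
    a=np.radians(yawdeg);x=[np.cos(a),np.sin(a),0];z=[0,0,-1.];return np.c_[x,np.cross(z,x),z]
def rows(targets,ref=None):
    """targets: list of (x,y,z,yawdeg); prints shifts relative to measured pose"""
    from bench import monitor
    s=monitor.read_state();R=Ro.from_quat(s["eef_rot"]).as_matrix();p=s["ee_pos"]
    x=R[:,0];print("t",round(float(s["time"]),2),"pos",p.round(4),"yaw",np.degrees(np.arctan2(x[1],x[0])).round(2),"tilt",R[:,2].round(4),"q",s["joint_positions"].round(2),"F",s["ft_force"].round(2),"w",round(float(s["width"]),4))
    for t in targets:
        d=R.T@(np.array(t[:3])-p);rv=(Ro.from_matrix(R.T@tgtR(t[3]))).as_rotvec()/(2*np.pi)
        print({k:round(float(v),4) for k,v in zip(("x","y","z","rx","ry","rz"),[*d,*rv])})
E
python3 - <<'E'
from h import *
rows([(.35,-.40,.33,14),(.5,-.05,.33,17),(.4025,.33,.25,20.3),(.4025,.33,.22,20.3)])
E
```

```text
t 1.2 pos [ 0.1424 -0.6086  0.2922] yaw 13.17 tilt [ 0. -0. -1.] q [ 1.32  0.33 -0.06  1.46  0.02  1.35 -0.09] F [-0.34 -0.05  0.46] w 0.0868
{'x': 0.2497, 'y': -0.1558, 'z': -0.0378, 'rx': 0.0, 'ry': -0.0, 'rz': -0.0023}
{'x': 0.4755, 'y': -0.4624, 'z': -0.0378, 'rx': 0.0, 'ry': -0.0, 'rz': -0.0106}
{'x': 0.4671, 'y': -0.8546, 'z': 0.0422, 'rx': 0.0, 'ry': -0.0, 'rz': -0.0198}
{'x': 0.4671, 'y': -0.8546, 'z': 0.0722, 'rx': 0.0, 'ry': -0.0, 'rz': -0.0198}
```

{"fn": "drive_tool", "kwargs": {
  "plan": [
    {"x": 0.25, "y": -0.156, "z": -0.038},
    {"x": 0.25, "y": -0.156, "z": -0.038},
    {"x": 0.25, "y": -0.156, "z": -0.038},
    {"x": 0.25, "y": -0.156, "z": -0.038},
    {"x": 0.25, "y": -0.156, "z": -0.038},
    {"x": 0.475, "y": -0.462, "z": -0.038, "rz": -0.01},
    {"x": 0.475, "y": -0.462, "z": -0.038, "rz": -0.01},
    {"x": 0.475, "y": -0.462, "z": -0.038, "rz": -0.01},
    {"x": 0.475, "y": -0.462, "z": -0.038, "rz": -0.01},
    {"x": 0.475, "y": -0.462, "z": -0.038, "rz": -0.01},
    {"x": 0.475, "y": -0.462, "z": -0.038, "rz": -0.01},
    {"x": 0.475, "y": -0.462, "z": -0.038, "rz": -0.01}
  ]
}}

```text
validation failed for argument at $.pl...
```

```bash
python3 - <<'E'
from h import *
from bench import viewer
c=fix(viewer.camera("wrist"));np.savez("w1.npz",**c);cv2.imwrite("pics/w1.png",c["color"][:,:,::-1]);print(c["xyz"],c["rotation"].round(3).tolist(),c["camera_matrix"])
rows([(.4025,.33,.20,20.3)])
E
```

```text
[ 0.22289035 -0.5907411   0.38483485] [[0.228, -0.927, -0.297], [-0.974, -0.217, -0.069], [-0.0, 0.305, -0.952]] [[325.1922621    0.         279.7301551 ]
 [  0.         325.1922621  211.39685592]
 [  0.           0.           1.        ]]
t 1.25 pos [ 0.1424 -0.6086  0.2922] yaw 13.17 tilt [ 1.e-04 -0.e+00 -1.e+00] q [ 1.32  0.33 -0.06  1.46  0.02  1.35 -0.09] F [-0.02 -1.09  0.6 ] w 0.087
{'x': 0.4671, 'y': -0.8546, 'z': 0.0922, 'rx': 0.0, 'ry': -0.0, 'rz': -0.0198}
```

View pics/w1.png

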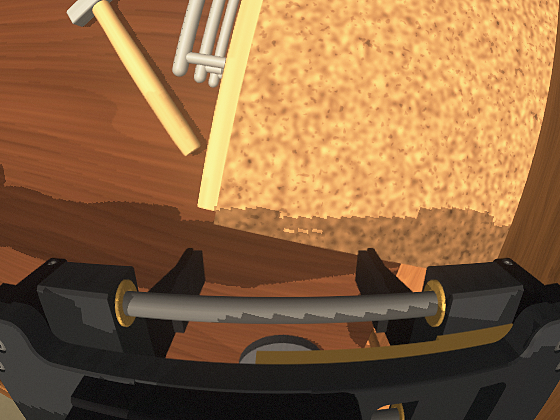

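```bash
python3 - <<'E'
from h import *
for n in("top0.npz","scene0.npz"):
    c=load(n)
    P=np.array([back(c,u,v) for v in range(0,420,2) for u in range(0,560,2) if c["depth"][v,u]>0])
    m=(P[:,2]>.06)&(P[:,1]<-.2)&(P[:,0]<1)&(P[:,0]>0);q=P[m]
    for y0 in np.arange(-1,-.2,.1):
        k=q[(q[:,1]>=y0)&(q[:,1]<y0+.1)]
        if len(k): print(n,y0.round(1),len(k),k.min(0).round(2),k.max(0).round(2))
E
```

```text
top0.npz -0.6 46 [ 0.26 -0.52  0.1 ] [ 0.36 -0.51  0.11]
top0.npz -0.5 96 [ 0.74 -0.44  0.07] [ 0.78 -0.4   0.1 ]
top0.npz -0.4 93 [ 0.62 -0.4   0.06] [ 0.78 -0.3   0.1 ]
top0.npz -0.3 602 [ 0.47 -0.3   0.06] [ 0.67 -0.22  0.18]
scene0.npz -0.8 457 [ 0.29 -0.77  0.06] [ 0.64 -0.7   0.2 ]
scene0.npz -0.7 1007 [ 0.17 -0.7   0.06] [ 0.68 -0.6   0.2 ]
scene0.npz -0.6 1545 [ 0.15 -0.6   0.06] [ 0.45 -0.51  0.2 ]
scene0.npz -0.5 86 [ 0.74 -0.44  0.07] [ 0.79 -0.4   0.1 ]
scene0.npz -0.4 121 [ 0.63 -0.4   0.06] [ 0.79 -0.3   0.1 ]
scene0.npz -0.3 722 [ 0.47 -0.3   0.06] [ 0.68 -0.22  0.18]
```

{"fn": "drive_tool", "kwargs": {
  "plan": [
    {"x": 0.25, "y": -0.156, "z": -0.038, "rx": 0, "ry": 0, "rz": 0, "fingers": 1},
    {"x": 0.25, "y": -0.156, "z": -0.038, "rx": 0, "ry": 0, "rz": 0, "fingers": 1},
    {"x": 0.25, "y": -0.156, "z": -0.038, "rx": 0, "ry": 0, "rz": 0, "fingers": 1},
    {"x": 0.25, "y": -0.156, "z": -0.038, "rx": 0, "ry": 0, "rz": 0, "fingers": 1},
    {"x": 0.25, "y": -0.156, "z": -0.038, "rx": 0, "ry": 0, "rz": 0, "fingers": 1},
    {"x": 0.475, "y": -0.462, "z": -0.038, "rx": 0, "ry": 0, "rz": -0.01, "fingers": 1},
    {"x": 0.475, "y": -0.462, "z": -0.038, "rx": 0, "ry": 0, "rz": -0.01, "fingers": 1},
    {"x": 0.475, "y": -0.462, "z": -0.038, "rx": 0, "ry": 0, "rz": -0.01, "fingers": 1},
    {"x": 0.475, "y": -0.462, "z": -0.038, "rx": 0, "ry": 0, "rz": -0.01, "fingers": 1},
    {"x": 0.475, "y": -0.462, "z": -0.038, "rx": 0, "ry": 0, "rz": -0.01, "fingers": 1},
    {"x": 0.475, "y": -0.462, "z": -0.038, "rx": 0, "ry": 0, "rz": -0.01, "fingers": 1},
    {"x": 0.475, "y": -0.462, "z": -0.038, "rx": 0, "ry": 0, "rz": -0.01, "fingers": 1}
  ]
}}

```text
time: 2.75
ee_pos: [0.5006, -0.0454, 0.3306]
eef_rot: [0.989, 0.15, 0.001, -0.001]
ft_force: [-0.4, -1.0, -0.1]
width: 0.0871
```

```bash
python3 - <<'E'
from h import *
from bench import viewer
c=fix(viewer.camera("wrist"));np.savez("w1.npz",**c);cv2.imwrite("pics/w2.png",c["color"][:,:,::-1])
rows([(.4025,.33,.20,20.3)])
E
```

```text
t 2.8 pos [ 0.5002 -0.0477  0.3304] yaw 17.04 tilt [ 4.e-04  5.e-04 -1.e+00] q [ 0.6   0.08 -0.63  1.69  0.05  1.38 -1.3 ] F [ 0.01  0.03 -0.2 ] w 0.0872
{'x': 0.0172, 'y': -0.3897, 'z': 0.1305, 'rx': -0.0001, 'ry': -0.0001, 'rz': -0.0091}
```

View pics/w2.png

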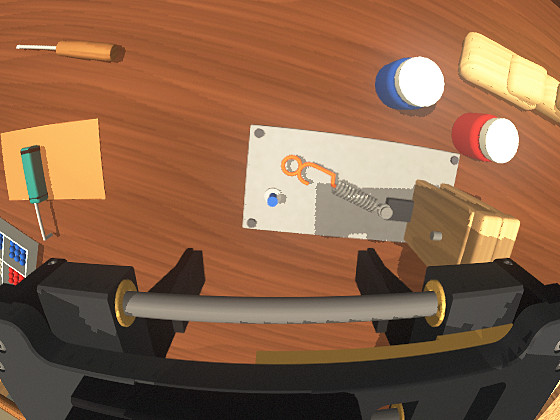

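```bash
cat >> h.py <<'E'
def backf(c,u,v,z):
    K=c["camera_matrix"];f=K[0,0];a=np.array([u-K[0,2],v-K[1,2]]);r=np.hypot(*a);th=r/f
    d=np.array([*(a/r*np.sin(th)),np.cos(th)]);w=c["rotation"]@d;return c["xyz"]+(z-c["xyz"][2])/w[2]*w
def cpf(c,off,f,p,z): return backf(c,off[0]+(p[0]+.5)/f-.5,off[1]+(p[1]+.5)/f-.5,z)
E
python3 - <<'E'
from h import *
c=load("w1.npz");crop(c,240,120,420,250,4,"pics/w2a.png");crop(c,0,110,115,250,4,"pics/w2b.png")
E
```

```text
(no output)
```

View pics/w2a.png

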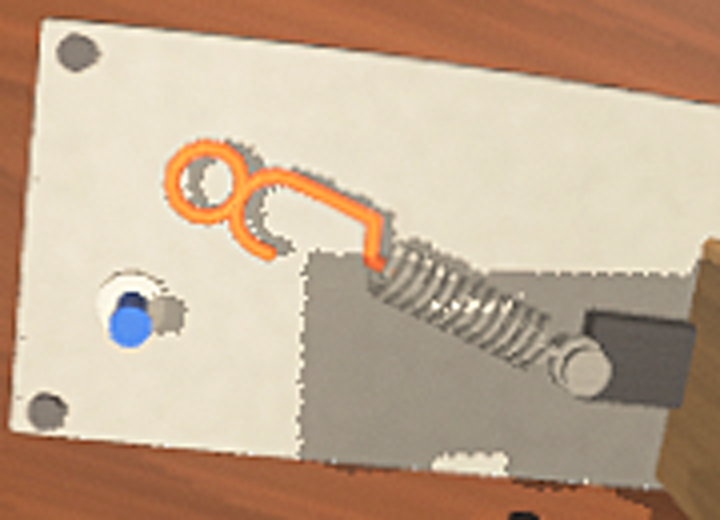

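View pics/w2b.png

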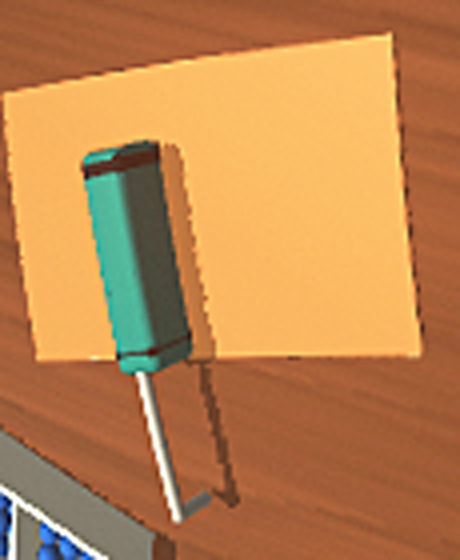

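```bash
python3 - <<'E'
from h import *
c=load("w1.npz");f=lambda p,z:cpf(c,(240,120),4,p,z).round(4);g=lambda p,z:cpf(c,(0,110),4,p,z).round(4)
print("post cap",f((129,326),.039),"base",f((133,304),.011))
print("eye",f((207,181),.028),"pivot",[f((583,367),z) for z in(.028,.039,.045)])
print("plate",f((43,18),.01),f((10,430),.01))
print("mat",g((392,34),.002),g((421,356),.002),g((5,92),.002),g((37,360),.002))
print("shaft end",g((178,517),.026),"start",g((143,372),.026))
P=f((129,326),.039);Q=f((583,367),.039);print(np.linalg.norm(P-Q))
E
```

```text
post cap [ 0.4721 -0.0445  0.039 ] base [ 0.4718 -0.0452  0.011 ]
eye [ 0.5205 -0.0546  0.028 ] pivot [array([ 0.5003, -0.192 ,  0.028 ]), array([ 0.5025, -0.1873,  0.039 ]), array([ 0.5037, -0.1847,  0.045 ])]
plate [0.5528 0.0091 0.01  ] [ 0.4168 -0.018   0.01  ]
mat [0.5074 0.2278 0.002 ] [0.393  0.1936 0.002 ] [0.4449 0.4356 0.002 ] [0.3298 0.404  0.002 ]
shaft end [0.3    0.2935 0.026 ] start [0.3579 0.3143 0.026 ]
0.14599999999999996
```

```bash
python3 - <<'E'
from h import *
rows([(.402,.33,.18,20.1),(.402,.33,.10,20.1)])
E
```

```text
t 2.8 pos [ 0.5002 -0.0477  0.3304] yaw 17.04 tilt [ 4.e-04  5.e-04 -1.e+00] q [ 0.6   0.08 -0.63  1.69  0.05  1.38 -1.3 ] F [ 0.01  0.03 -0.2 ] w 0.0872
{'x': 0.0167, 'y': -0.3898, 'z': 0.1505, 'rx': -0.0001, 'ry': -0.0001, 'rz': -0.0085}
{'x': 0.0166, 'y': -0.3898, 'z': 0.2305, 'rx': -0.0001, 'ry': -0.0001, 'rz': -0.0085}
```

{"fn": "drive_tool", "kwargs": {
  "plan": [
    {"x": 0.017, "y": -0.39, "z": 0.15, "rx": 0, "ry": 0, "rz": -0.0085, "fingers": 1},
    {"x": 0.017, "y": -0.39, "z": 0.15, "rx": 0, "ry": 0, "rz": -0.0085, "fingers": 1},
    {"x": 0.017, "y": -0.39, "z": 0.15, "rx": 0, "ry": 0, "rz": -0.0085, "fingers": 1},
    {"x": 0.017, "y": -0.39, "z": 0.15, "rx": 0, "ry": 0, "rz": -0.0085, "fingers": 1},
    {"x": 0.017, "y": -0.39, "z": 0.15, "rx": 0, "ry": 0, "rz": -0.0085, "fingers": 1},
    {"x": 0.017, "y": -0.39, "z": 0.15, "rx": 0, "ry": 0, "rz": -0.0085, "fingers": 1},
    {"x": 0.017, "y": -0.39, "z": 0.15, "rx": 0, "ry": 0, "rz": -0.0085, "fingers": 1},
    {"x": 0.017, "y": -0.39, "z": 0.19, "rx": 0, "ry": 0, "rz": -0.0085, "fingers": 1},
    {"x": 0.017, "y": -0.39, "z": 0.22, "rx": 0, "ry": 0, "rz": -0.0085, "fingers": 1},
    {"x": 0.017, "y": -0.39, "z": 0.22, "rx": 0, "ry": 0, "rz": -0.0085, "fingers": 1}
  ]
}}

```text
time: 4.05
ee_pos: [0.4032, 0.3258, 0.1084]
eef_rot: [0.985, 0.171, -0.002, 0.001]
ft_force: [-0.5, 0.1, 0.4]
width: 0.0869
```

```bash
python3 - <<'E'
from h import *
from bench import viewer
c=fix(viewer.camera("wrist"));np.savez("w3.npz",**c);cv2.imwrite("pics/w3.png",c["color"][:,:,::-1])
c=fix(viewer.camera("scene"));np.savez("s3.npz",**c);crop(c,300,130,480,300,4,"pics/s3.png")
rows([(.402,.33,.076,20.1)])
E
```

```text
t 4.15 pos [0.4043 0.3273 0.111 ] yaw 19.75 tilt [ 6.e-04 -0.e+00 -1.e+00] q [-0.03  0.43 -0.86  1.89  0.38  1.   -2.29] F [-0.35 -0.78 -0.07] w 0.087
{'x': -0.0012, 'y': -0.0033, 'z': 0.035, 'rx': 0.0, 'ry': -0.0001, 'rz': -0.001}
```

View pics/w3.png

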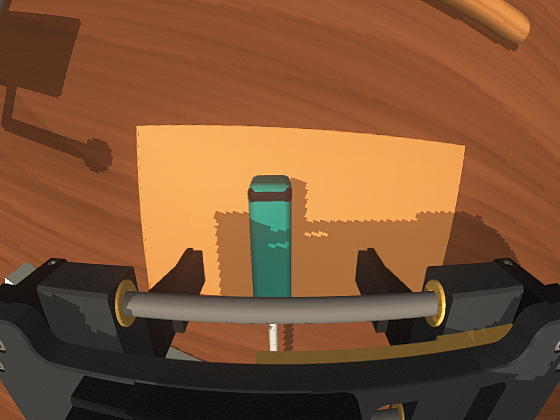

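View pics/s3.png

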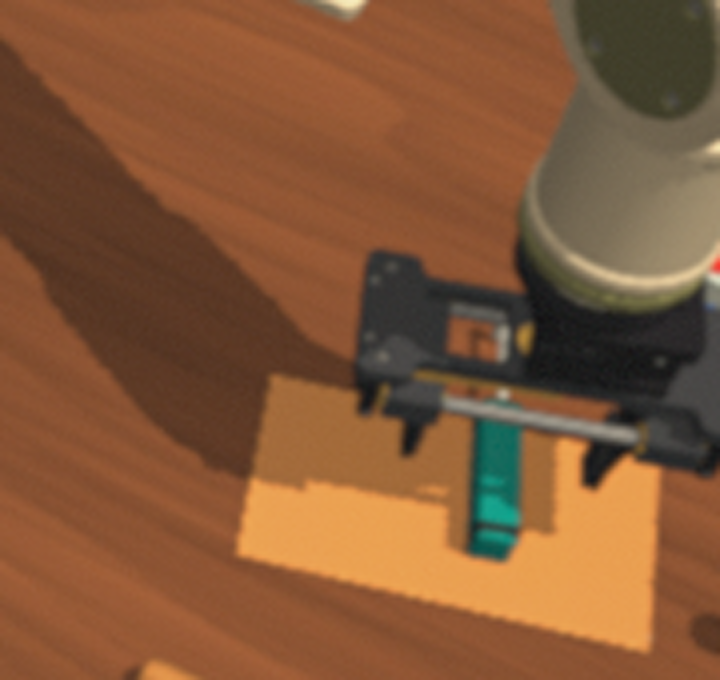

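```bash
python3 - <<'E'
from h import *
c=load("w3.npz");f=lambda u,v,z:backf(c,u,v,z).round(4)
d=np.array([-.9397,-.3420]);n=np.array([-d[1],d[0]])
for nm,p in [("L",f(248.5,250,.03)),("R",f(292,250,.03)),("L2",f(250,210,.03)),("R2",f(291.5,210,.03)),("rear",f(270.5,183,.03)),("rearbot",f(270.5,176,.016))]:
    q=p[:2]-np.array([.402,.33]);print(nm,p,"along",(q@d).round(4),"lat",(q@n).round(4))
E
```

```text
L [0.4011 0.3433 0.03  ] along -0.0037 lat -0.0128
R [0.4096 0.3196 0.03  ] along -0.0036 lat 0.0124
L2 [0.4245 0.3499 0.03  ] along -0.0279 lat -0.011
R2 [0.4322 0.3284 0.03  ] along -0.0278 lat 0.0118
rear [0.4427 0.3443 0.03  ] along -0.0431 lat 0.0005
rearbot [0.4435 0.345  0.016 ] along -0.0441 lat 0.0001
```

{"fn": "drive_tool", "kwargs": {
  "plan": [
    {"x": -0.001, "y": -0.0033, "z": 0.02, "rx": 0, "ry": 0, "rz": -0.001, "fingers": 1},
    {"x": -0.001, "y": -0.0033, "z": 0.0345, "rx": 0, "ry": 0, "rz": -0.001, "fingers": 1},
    {"x": -0.001, "y": -0.0033, "z": 0.0345, "rx": 0, "ry": 0, "rz": -0.001, "fingers": 1},
    {"x": -0.001, "y": -0.0033, "z": 0.0345, "rx": 0, "ry": 0, "rz": -0.001, "fingers": 0},
    {"x": -0.001, "y": -0.0033, "z": 0.0345, "rx": 0, "ry": 0, "rz": -0.001, "fingers": 0},
    {"x": -0.001, "y": -0.0033, "z": 0.0345, "rx": 0, "ry": 0, "rz": -0.001, "fingers": 0},
    {"x": -0.001, "y": -0.0033, "z": 0.0345, "rx": 0, "ry": 0, "rz": -0.001, "fingers": 0},
    {"x": -0.001, "y": -0.0033, "z": 0.0345, "rx": 0, "ry": 0, "rz": -0.001, "fingers": 0}
  ],
  "squeeze": 50
}}

```text
time: 5.15
ee_pos: [0.4014, 0.3305, 0.0758]
eef_rot: [0.985, 0.175, 0.0, 0.0]
ft_force: [-0.5, 0.9, -0.7]
width: 0.045
```

```bash
python3 - <<'E'
from h import *
rows([(.402,.33,.176,20.1)])
E
```

```text
t 5.15 pos [0.4014 0.3305 0.0758] yaw 20.18 tilt [ 1.e-04 -1.e-04 -1.e+00] q [-0.07  0.48 -0.83  1.91  0.44  0.94 -2.33] F [-0.5   0.87 -0.71] w 0.045
{'x': 0.0004, 'y': 0.0007, 'z': -0.1002, 'rx': 0.0, 'ry': -0.0, 'rz': 0.0002}
```

{"fn": "drive_tool", "kwargs": {
  "plan": [
    {"x": 0, "y": 0, "z": 0, "rx": 0, "ry": 0, "rz": 0, "fingers": 0},
    {"x": 0, "y": 0, "z": 0, "rx": 0, "ry": 0, "rz": 0, "fingers": 0},
    {"x": 0, "y": 0, "z": 0, "rx": 0, "ry": 0, "rz": 0, "fingers": 0},
    {"x": 0, "y": 0, "z": 0, "rx": 0, "ry": 0, "rz": 0, "fingers": 0},
    {"x": 0, "y": 0, "z": 0, "rx": 0, "ry": 0, "rz": 0, "fingers": 0},
    {"x": 0, "y": 0, "z": -0.02, "rx": 0, "ry": 0, "rz": 0, "fingers": 0},
    {"x": 0, "y": 0, "z": -0.06, "rx": 0, "ry": 0, "rz": 0, "fingers": 0},
    {"x": 0, "y": 0, "z": -0.1, "rx": 0, "ry": 0, "rz": 0, "fingers": 0}
  ]
}}

```text
time: 6.15
ee_pos: [0.401, 0.3307, 0.1779]
eef_rot: [0.984, 0.176, -0.0, -0.0]
ft_force: [1.0, -0.2, -2.6]
width: 0.0236
```

```bash
python3 - <<'E'
from h import *
rows([(.5,.2,.18,60),(.498,.162,.18,101)])
E
```

```text
t 6.15 pos [0.401  0.3307 0.1779] yaw 20.22 tilt [-0.e+00  2.e-04 -1.e+00] q [ 0.02  0.33 -0.92  1.84  0.29  1.11 -2.22] F [ 0.96 -0.21 -2.64] w 0.0236
{'x': 0.0477, 'y': 0.1569, 'z': -0.0021, 'rx': -0.0, 'ry': -0.0, 'rz': -0.1105}
{'x': 0.0327, 'y': 0.1918, 'z': -0.0021, 'rx': -0.0, 'ry': -0.0, 'rz': -0.2244}
```

```bash
python3 - <<'E'
from h import *
rows([(.5347,.0505,.178,82.1),(.5347,.0505,.14,82.1)])
E
```

```text
t 6.15 pos [0.401  0.3307 0.1779] yaw 20.22 tilt [-0.e+00  2.e-04 -1.e+00] q [ 0.02  0.33 -0.92  1.84  0.29  1.11 -2.22] F [ 0.96 -0.21 -2.64] w 0.0236
{'x': 0.0286, 'y': 0.3091, 'z': -0.0002, 'rx': -0.0, 'ry': -0.0, 'rz': -0.1719}
{'x': 0.0286, 'y': 0.3091, 'z': 0.0378, 'rx': -0.0, 'ry': -0.0, 'rz': -0.1719}
```

{"fn": "drive_tool", "kwargs": {
  "plan": [
    {"x": 0.029, "y": 0.309, "z": 0, "rx": 0, "ry": 0, "rz": -0.172, "fingers": 0},
    {"x": 0.029, "y": 0.309, "z": 0, "rx": 0, "ry": 0, "rz": -0.172, "fingers": 0},
    {"x": 0.029, "y": 0.309, "z": 0, "rx": 0, "ry": 0, "rz": -0.172, "fingers": 0},
    {"x": 0.029, "y": 0.309, "z": 0, "rx": 0, "ry": 0, "rz": -0.172, "fingers": 0},
    {"x": 0.029, "y": 0.309, "z": 0, "rx": 0, "ry": 0, "rz": -0.172, "fingers": 0},
    {"x": 0.029, "y": 0.309, "z": 0, "rx": 0, "ry": 0, "rz": -0.172, "fingers": 0},
    {"x": 0.029, "y": 0.309, "z": 0, "rx": 0, "ry": 0, "rz": -0.172, "fingers": 0},
    {"x": 0.029, "y": 0.309, "z": 0.02, "rx": 0, "ry": 0, "rz": -0.172, "fingers": 0},
    {"x": 0.029, "y": 0.309, "z": 0.045, "rx": 0, "ry": 0, "rz": -0.172, "fingers": 0},
    {"x": 0.029, "y": 0.309, "z": 0.045, "rx": 0, "ry": 0, "rz": -0.172, "fingers": 0},
    {"x": 0.029, "y": 0.309, "z": 0.045, "rx": 0, "ry": 0, "rz": -0.172, "fingers": 0}
  ]
}}

```text
time: 7.52
ee_pos: [0.5353, 0.0512, 0.1313]
eef_rot: [0.754, 0.657, 0.0, 0.0]
ft_force: [0.8, 0.7, -1.7]
width: 0.0233
```

```bash
python3 - <<'E'
from h import *
from bench import viewer
for n,b in (("top",(290,160,450,260)),("scene",(170,130,320,260)),("wrist",None)):
    c=fix(viewer.camera(n));np.savez(n[0]+"4.npz",**c)
    if b: crop(c,*b,5,f"pics/{n}4.png")
    else: cv2.imwrite("pics/wrist4.png",c["color"][:,:,::-1])
rows([])
E
```

```text
t 7.67 pos [0.5356 0.0508 0.1316] yaw 82.11 tilt [ 1.3e-03 -2.0e-04 -1.0e+00] q [ 0.61  0.46 -0.94  1.83  0.43  1.06 -0.64] F [ 0.26  0.49 -1.2 ] w 0.0237
```

View pics/top4.png

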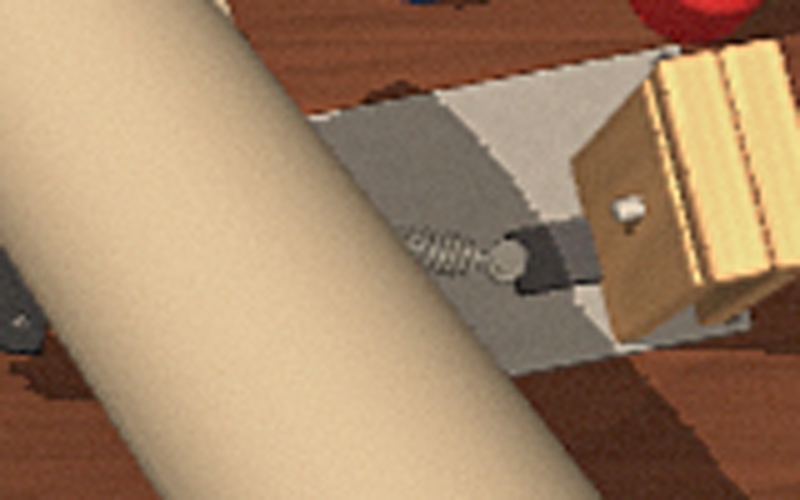

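View pics/scene4.png

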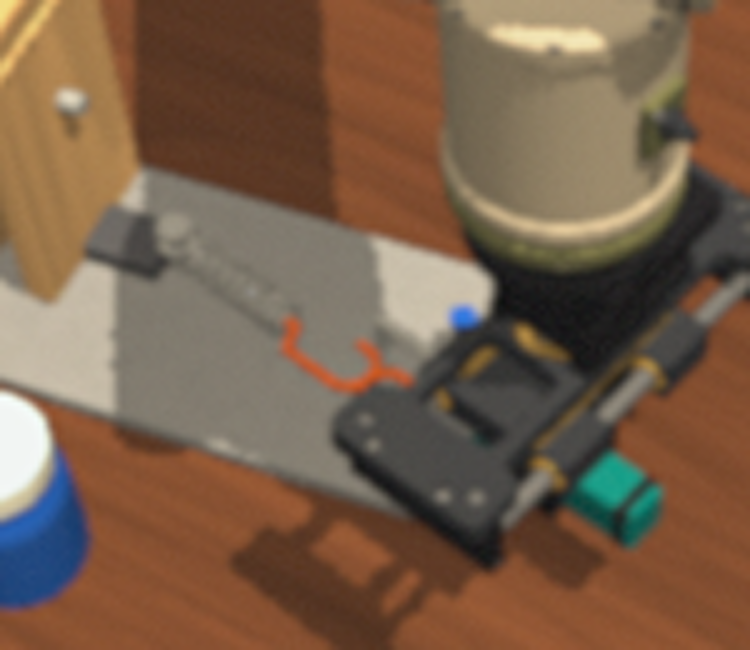

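View pics/wrist4.png

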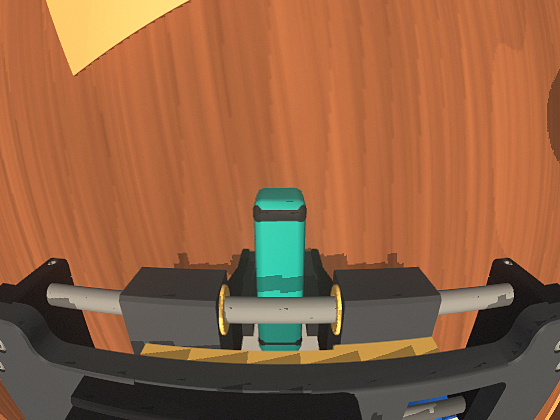

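```bash
python3 - <<'E'
from h import *
from bench import monitor
s=monitor.read_state();R=Ro.from_quat(s["eef_rot"]).as_matrix();p=s["ee_pos"]
c=load("w4.npz");crop(c,230,170,330,360,4,"pics/w4c.png")
for u,v,z in [(280,198,.0858),(280,190,.0718),(254,240,.0858),(304.5,240,.0858),(256,215,.0858),(304,215,.0858)]:
    print(u,v,(R.T@(backf(c,u,v,z)-p)).round(4))
K=c["camera_matrix"];
for u,v in [(280,202),(280,213),(280,230),(280,255),(280,280)]:
    a=np.array([u-K[0,2],v-K[1,2]]);r=np.hypot(*a);th=r/K[0,0];d=c["depth"][v,u];q=np.array([*(a/r*np.tan(th)),1])*d
    print(u,v,d,(R.T@(c["xyz"]+c["rotation"]@q-p)).round(4))
# scene: teal
S=load("s4.npz");hsv=cv2.cvtColor(S["color"],cv2.COLOR_RGB2HSV);m=cv2.inRange(hsv,(78,120,50),(95,255,255))
v,u=np.nonzero(m);P=np.array([R.T@(back(S,a,b)-p) for a,b in zip(u,v)]);P=P[abs(P[:,0])<.1];print(len(P),P.min(0).round(4),P.max(0).round(4))
E
```

```text
280 198 [ 0.0448 -0.0012  0.0458]
280 190 [ 0.0449 -0.0012  0.0598]
254 240 [ 0.0247 -0.0132  0.0458]
304.5 240 [0.0247 0.0101 0.0458]
256 215 [ 0.0369 -0.012   0.0458]
304 215 [0.0369 0.0096 0.0458]
280 202 0.1456281 [ 0.0425 -0.0012  0.0474]
280 213 0.14468114 [ 0.0381 -0.0012  0.045 ]
280 230 0.14840698 [ 0.0295 -0.0012  0.0462]
280 255 0.15198557 [ 0.017  -0.0012  0.0459]
280 280 0.15571925 [ 0.0036 -0.0012  0.0456]
183 [ 0.0146 -0.0072 -0.0109] [0.0478 0.0451 0.0646]
```

View pics/w4c.png

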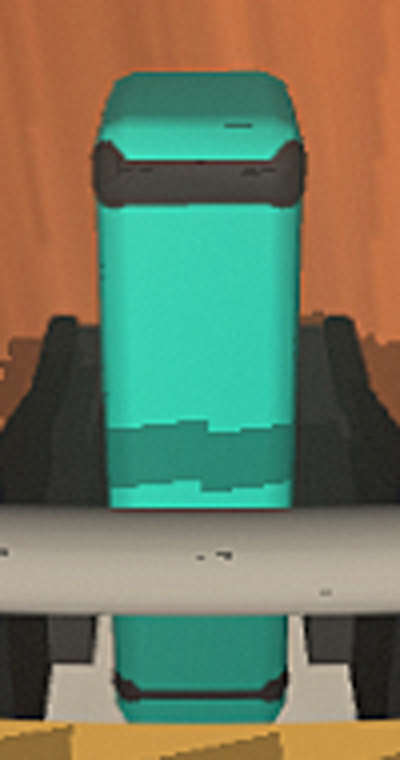

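{"fn": "drive_tool", "kwargs": {
  "plan": [
    {"x": 0.0005, "y": 0, "z": 0.02, "rx": 0, "ry": 0, "rz": 0, "fingers": 0},
    {"x": 0.0005, "y": 0, "z": 0.026, "rx": 0, "ry": 0, "rz": 0, "fingers": 0},
    {"x": 0.0005, "y": 0, "z": 0.031, "rx": 0, "ry": 0, "rz": 0, "fingers": 0},
    {"x": 0.0005, "y": 0, "z": 0.031, "rx": 0, "ry": 0, "rz": 0, "fingers": 0}
  ]
}}

```text
time: 8.18
ee_pos: [0.5351, 0.0511, 0.0994]
eef_rot: [0.754, 0.657, -0.0, -0.0]
ft_force: [-0.6, 0.8, -1.3]
width: 0.0237
```

```bash
python3 - <<'E'
from h import *
from bench import viewer
c=fix(viewer.camera("scene"));np.savez("s5.npz",**c);crop(c,170,130,320,260,5,"pics/scene5.png")
rows([])
E
```

```text
t 8.22 pos [0.5353 0.0511 0.0997] yaw 82.11 tilt [-1.e-04  1.e-04 -1.e+00] q [ 0.58  0.51 -0.91  1.85  0.47  1.01 -0.67] F [ 0.87  0.02 -2.41] w 0.0236
```

View pics/scene5.png

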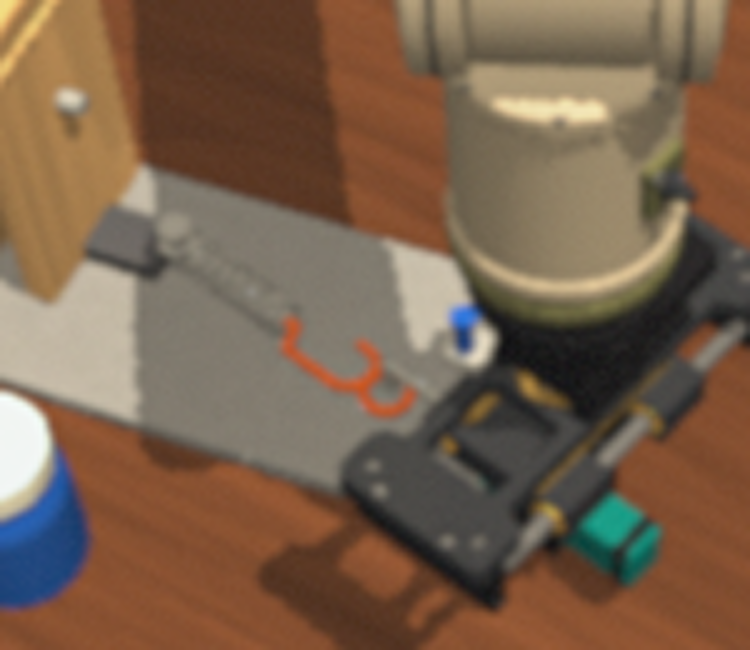

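{"fn": "drive_tool", "kwargs": {
  "plan": [
    {"x": 0, "y": 0, "z": 0.005, "rx": 0, "ry": 0, "rz": 0, "fingers": 0},
    {"x": 0, "y": 0, "z": 0.0095, "rx": 0, "ry": 0, "rz": 0, "fingers": 0},
    {"x": 0, "y": 0, "z": 0.0095, "rx": 0, "ry": 0, "rz": 0, "fingers": 0},
    {"x": 0.01, "y": 0, "z": 0.0095, "rx": 0, "ry": 0, "rz": 0, "fingers": 0},
    {"x": 0.02, "y": 0, "z": 0.0095, "rx": 0, "ry": 0, "rz": 0, "fingers": 0},
    {"x": 0.03, "y": 0, "z": 0.0095, "rx": 0, "ry": 0, "rz": 0, "fingers": 0},
    {"x": 0.03, "y": 0, "z": 0.0095, "rx": 0, "ry": 0, "rz": 0, "fingers": 0}
  ],
  "squeeze": 60
}}

```text
time: 9.1
ee_pos: [0.5393, 0.0814, 0.0902]
eef_rot: [0.754, 0.657, -0.0, 0.0]
ft_force: [-1.4, -5.3, -1.6]
width: 0.0238
```

```bash
python3 - <<'E'
from h import *
from bench import viewer
c=fix(viewer.camera("scene"));np.savez("s6.npz",**c);crop(c,170,130,320,260,5,"pics/scene6.png")
rows([])
E
```

```text
t 9.15 pos [0.5393 0.0807 0.0901] yaw 82.14 tilt [-4.e-04 -8.e-04 -1.e+00] q [ 0.51  0.54 -0.9   1.84  0.5   1.01 -0.73] F [-0.46 -6.33 -1.42] w 0.0234
```

View pics/scene6.png

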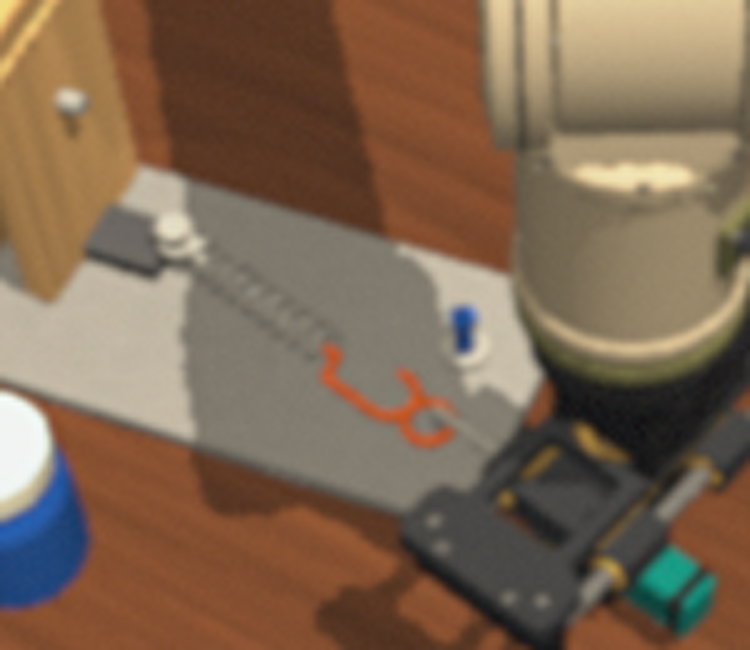

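{"fn": "drive_tool", "kwargs": {
  "plan": [
    {"x": 0.01, "y": 0, "z": 0, "rx": 0, "ry": 0, "rz": 0, "fingers": 0},
    {"x": 0.02, "y": 0, "z": 0, "rx": 0, "ry": 0, "rz": 0, "fingers": 0},
    {"x": 0.0295, "y": 0, "z": 0, "rx": 0, "ry": 0, "rz": 0, "fingers": 0},
    {"x": 0.0295, "y": 0, "z": 0, "rx": 0, "ry": 0, "rz": 0, "fingers": 0}
  ]
}}

```text
time: 9.65
ee_pos: [0.5433, 0.1089, 0.0899]
eef_rot: [0.754, 0.657, -0.001, 0.001]
ft_force: [-1.8, -9.5, -2.0]
width: 0.0234
```

```bash
python3 - <<'E'
from h import *
from bench import viewer
c=fix(viewer.camera("scene"));np.savez("s7.npz",**c);crop(c,170,130,320,260,5,"pics/scene7.png")
C=np.array([.5016,-.1887]);
from bench import monitor
p=monitor.read_state()["ee_pos"];print("r",np.linalg.norm(p[:2]-C))
rows([(*(C+.302*np.array([np.cos(np.radians(a)),np.sin(np.radians(a))])),.090,a) for a in (84,87,90,93,96)])
E
```

```text
r 0.3000335920865407
t 9.7 pos [0.5433 0.1084 0.0898] yaw 82.06 tilt [-0.0012 -0.0026 -1.    ] q [ 0.45  0.56 -0.9   1.82  0.51  1.02 -0.79] F [ -1.69 -10.2   -1.6 ] w 0.0237
{'x': 0.0018, 'y': -0.0104, 'z': -0.0002, 'rx': -0.0001, 'ry': 0.0004, 'rz': -0.0054}
{'x': 0.0008, 'y': -0.0262, 'z': -0.0002, 'rx': -0.0002, 'ry': 0.0004, 'rz': -0.0137}
{'x': -0.0009, 'y': -0.0419, 'z': -0.0002, 'rx': -0.0002, 'ry': 0.0004, 'rz': -0.0221}
{'x': -0.0035, 'y': -0.0575, 'z': -0.0002, 'rx': -0.0002, 'ry': 0.0004, 'rz': -0.0304}
{'x': -0.0069, 'y': -0.073, 'z': -0.0001, 'rx': -0.0002, 'ry': 0.0004, 'rz': -0.0387}
```

View pics/scene7.png

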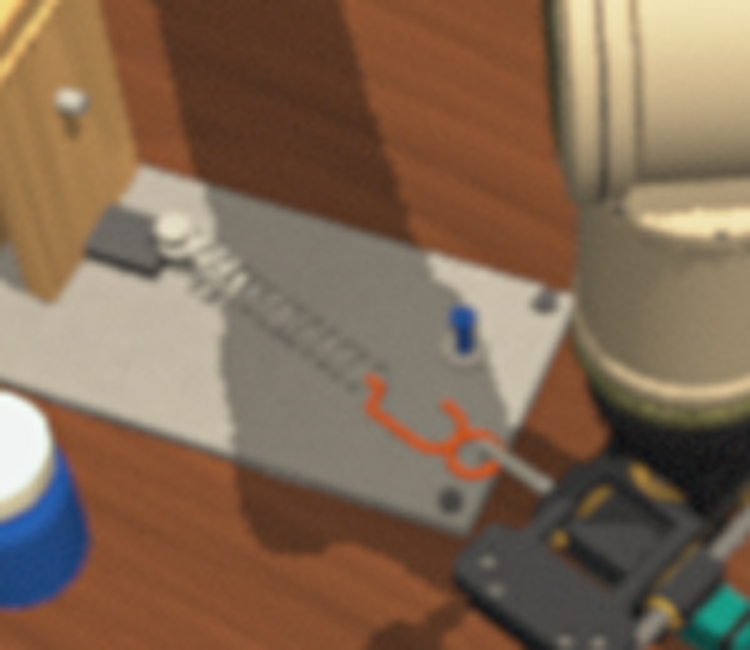

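```bash
python3 - <<'E'
from h import *
c=load("s7.npz");g=lambda p,z:back(c,170+(p[0]+.5)/5-.5,130+(p[1]+.5)/5-.5,z)
C=np.array([.5058,-.187]) # scene-cam pivot
for nm,p,z in [("eye",(472,455),.028),("point",(448,404),.028),("mouthcorner",(372,382),.028),("post",(462,315),.039),("pivot",(172,228),.039)]:
    q=g(p,z);print(nm,q.round(4),"r",np.linalg.norm(q[:2]-C).round(4),"ang",np.degrees(np.arctan2(*(q[:2]-C)[::-1])).round(1))
E
```

```text
eye [ 0.5317 -0.001   0.028 ] r 0.1878 ang 82.1
point [ 0.5144 -0.0254  0.028 ] r 0.1618 ang 86.9
mouthcorner [ 0.5227 -0.0616  0.028 ] r 0.1265 ang 82.3
post [ 0.4757 -0.043   0.039 ] r 0.1471 ang 101.8
pivot [ 0.5058 -0.187   0.039 ] r 0.0 ang -162.5
```

{"fn": "drive_tool", "kwargs": {
  "plan": [
    {"x": 0.0033, "y": -0.0104, "z": 0, "rx": 0, "ry": 0, "rz": -0.0054, "fingers": 0},
    {"x": 0.0023, "y": -0.0262, "z": 0, "rx": 0, "ry": 0, "rz": -0.0137, "fingers": 0},
    {"x": 0.0006, "y": -0.042, "z": 0, "rx": 0, "ry": 0, "rz": -0.0221, "fingers": 0},
    {"x": -0.002, "y": -0.0578, "z": 0, "rx": 0, "ry": 0, "rz": -0.0304, "fingers": 0},
    {"x": -0.0054, "y": -0.0733, "z": 0, "rx": 0, "ry": 0, "rz": -0.0387, "fingers": 0},
    {"x": -0.0054, "y": -0.0733, "z": 0, "rx": 0, "ry": 0, "rz": -0.0387, "fingers": 0}
  ]
}}

```text
time: 10.45
ee_pos: [0.4694, 0.1126, 0.0899]
eef_rot: [0.669, 0.743, -0.002, 0.001]
ft_force: [1.6, -9.2, -2.9]
width: 0.0237
```

```bash
cat > look.py <<'E'
import sys
from h import *
from bench import viewer,monitor
n=sys.argv[1];angs=[float(a) for a in sys.argv[3:]];r=float(sys.argv[2])
c=fix(viewer.camera("scene"));np.savez(f"s{n}.npz",**c);crop(c,170,130,320,260,5,f"pics/scene{n}.png")
C=np.array([.5016,-.1887]);p=monitor.read_state()["ee_pos"];d=p[:2]-C;print("r",np.linalg.norm(d),"ang",np.degrees(np.arctan2(d[1],d[0])))
rows([(*(C+r*np.array([np.cos(np.radians(a)),np.sin(np.radians(a))])),.090,a) for a in angs])
E
python3 look.py 8 .3035 98 100 101.3
```

```text
r 0.3030100039275608 ang 95.98953064711132
t 10.5 pos [0.47   0.1127 0.0901] yaw 95.97 tilt [-1.0e-04 -3.1e-03 -1.0e+00] q [ 0.56  0.45 -1.02  1.99  0.47  0.96 -0.59] F [ 0.58 -9.38 -1.58] w 0.0236
{'x': 0.0003, 'y': -0.0106, 'z': 0.0001, 'rx': -0.0001, 'ry': 0.0005, 'rz': -0.0056}
{'x': -0.0003, 'y': -0.0212, 'z': 0.0001, 'rx': -0.0001, 'ry': 0.0005, 'rz': -0.0112}
{'x': -0.0008, 'y': -0.0281, 'z': 0.0001, 'rx': -0.0001, 'ry': 0.0005, 'rz': -0.0148}
```

View pics/scene8.png

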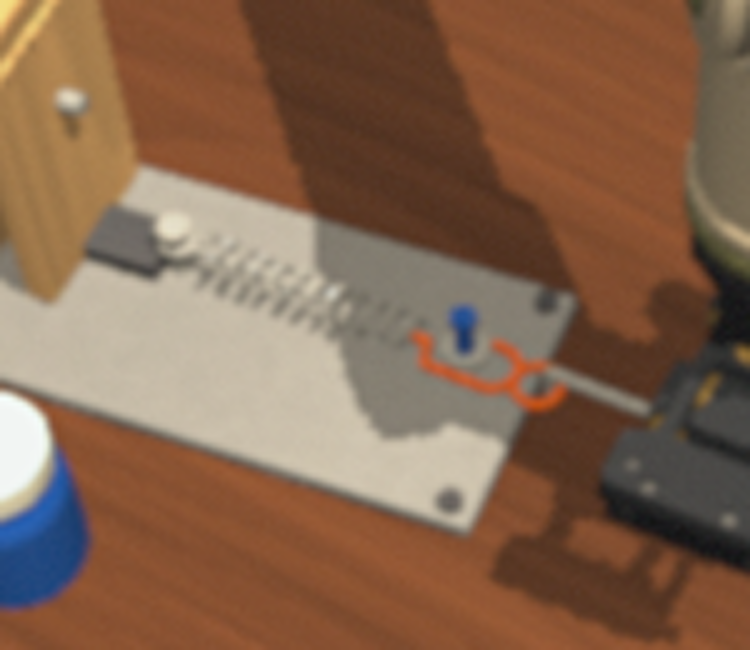

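{"fn": "drive_tool", "kwargs": {
  "plan": [
    {"x": 0.0003, "y": -0.0106, "z": 0, "rx": 0, "ry": 0, "rz": -0.0056, "fingers": 0},
    {"x": -0.0003, "y": -0.0212, "z": 0, "rx": 0, "ry": 0, "rz": -0.0112, "fingers": 0},
    {"x": -0.0008, "y": -0.028, "z": 0, "rx": 0, "ry": 0, "rz": -0.0148, "fingers": 0},
    {"x": -0.0008, "y": -0.028, "z": 0, "rx": 0, "ry": 0, "rz": -0.0148, "fingers": 0}
  ]
}}

```text
time: 11.0
ee_pos: [0.4424, 0.1091, 0.0902]
eef_rot: [0.634, 0.773, -0.001, 0.001]
ft_force: [2.8, -9.9, -3.4]
width: 0.0232
```

```bash
python3 look.py 9 .279 101.3
```

```text
r 0.30362735368542587 ang 101.20250289840844
t 11.05 pos [0.4426 0.1091 0.0902] yaw 101.29 tilt [ 4.0e-04 -2.7e-03 -1.0e+00] q [ 0.63  0.4  -1.08  2.06  0.44  0.94 -0.49] F [ 2.93 -9.81 -1.85] w 0.0236
{'x': -0.0246, 'y': -0.0005, 'z': 0.0003, 'rx': -0.0, 'ry': 0.0004, 'rz': -0.0}
```

View pics/scene9.png

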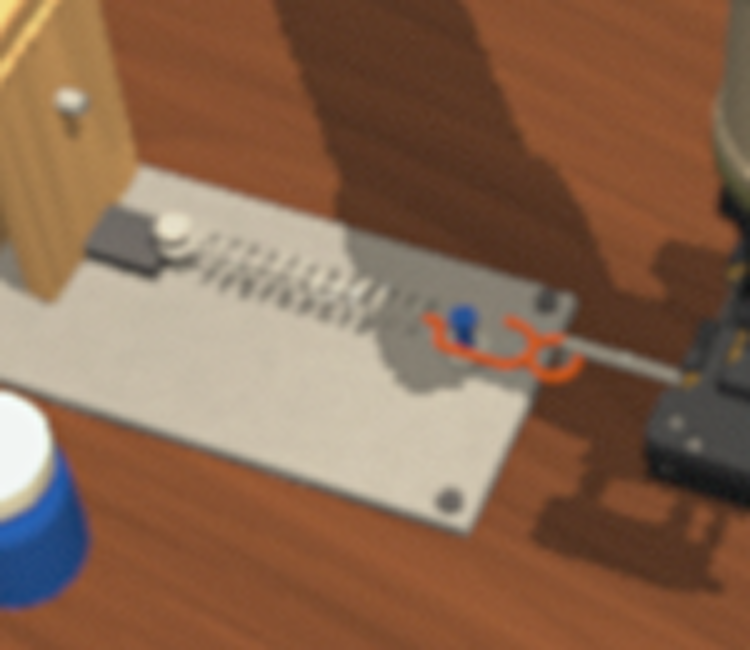

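```bash
python3 - <<'E'
from h import *
c=load("s9.npz");g=lambda p,z:back(c,170+(p[0]+.5)/5-.5,130+(p[1]+.5)/5-.5,z)
C=np.array([.5058,-.187])
for nm,p,z in [("eye",(556,359),.028),("point",(508,322),.028),("corner",(430,318),.028),("post",(464,316),.039)]:
    q=g(p,z);print(nm,q.round(4),"r",np.linalg.norm(q[:2]-C).round(4),"ang",np.degrees(np.arctan2(*(q[:2]-C)[::-1])).round(1))
E
```

```text
eye [0.4671 0.0026 0.028 ] r 0.1935 ang 101.5
point [ 0.4611 -0.0276  0.028 ] r 0.1656 ang 105.7
corner [ 0.4784 -0.0596  0.028 ] r 0.1303 ang 102.1
post [ 0.4757 -0.0419  0.039 ] r 0.1482 ang 101.7
```

{"fn": "drive_tool", "kwargs": {
  "plan": [
    {"x": -0.006, "y": 0, "z": 0, "rx": 0, "ry": 0, "rz": 0, "fingers": 0},
    {"x": -0.012, "y": 0, "z": 0, "rx": 0, "ry": 0, "rz": 0, "fingers": 0},
    {"x": -0.018, "y": 0, "z": 0, "rx": 0, "ry": 0, "rz": 0, "fingers": 0},
    {"x": -0.024, "y": 0, "z": 0, "rx": 0, "ry": 0, "rz": 0, "fingers": 0},
    {"x": -0.024, "y": 0, "z": 0, "rx": 0, "ry": 0, "rz": 0, "fingers": 0}
  ]
}}

```text
time: 11.68
ee_pos: [0.4476, 0.0861, 0.0903]
eef_rot: [0.634, 0.773, -0.0, 0.001]
ft_force: [1.6, -5.8, -2.8]
width: 0.0236
```

```bash
python3 look.py 10 .271 101.3
```

```text
r 0.280284786841182 ang 101.1316477618681
t 11.72 pos [0.4475 0.0863 0.0903] yaw 101.3 tilt [ 6.0e-04 -1.2e-03 -1.0e+00] q [ 0.68  0.4  -1.07  2.06  0.44  0.93 -0.44] F [-0.81 -5.82 -2.75] w 0.0233
{'x': -0.0093, 'y': -0.0008, 'z': 0.0003, 'rx': 0.0001, 'ry': 0.0002, 'rz': -0.0}
```

View pics/scene10.png

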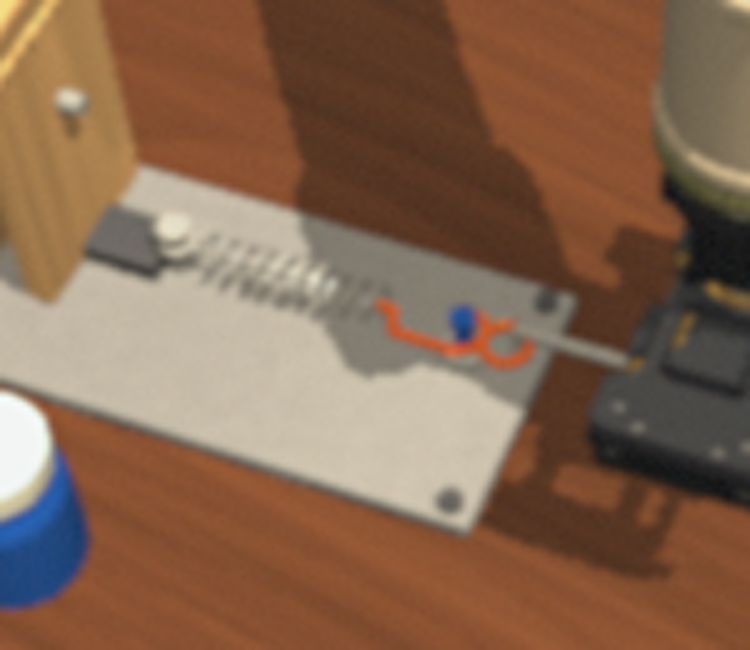

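Nearly seated. Ease the rest until the force vanishes.

{"fn": "drive_tool", "kwargs": {
  "plan": [
    {"x": -0.003, "y": 0, "z": 0, "rx": 0, "ry": 0, "rz": 0, "fingers": 0},
    {"x": -0.006, "y": 0, "z": 0, "rx": 0, "ry": 0, "rz": 0, "fingers": 0},
    {"x": -0.009, "y": 0, "z": 0, "rx": 0, "ry": 0, "rz": 0, "fingers": 0},
    {"x": -0.009, "y": 0, "z": 0, "rx": 0, "ry": 0, "rz": 0, "fingers": 0}
  ]
}}

```text
time: 12.22
ee_pos: [0.449, 0.0788, 0.0903]
eef_rot: [0.634, 0.774, 0.0, 0.0]
ft_force: [-0.5, 0.5, -1.6]
width: 0.0236
```

```bash
python3 look.py 11 .271 101.3
```

```text
r 0.27271050262335716 ang 101.1444383773547
t 12.28 pos [0.4489 0.0789 0.0903] yaw 101.38 tilt [ 2.e-04  4.e-04 -1.e+00] q [ 0.69  0.4  -1.07  2.06  0.44  0.93 -0.42] F [-0.21  0.35 -1.73] w 0.0236
{'x': -0.0017, 'y': -0.0007, 'z': 0.0003, 'rx': 0.0, 'ry': -0.0, 'rz': 0.0002}
```

View pics/scene11.png

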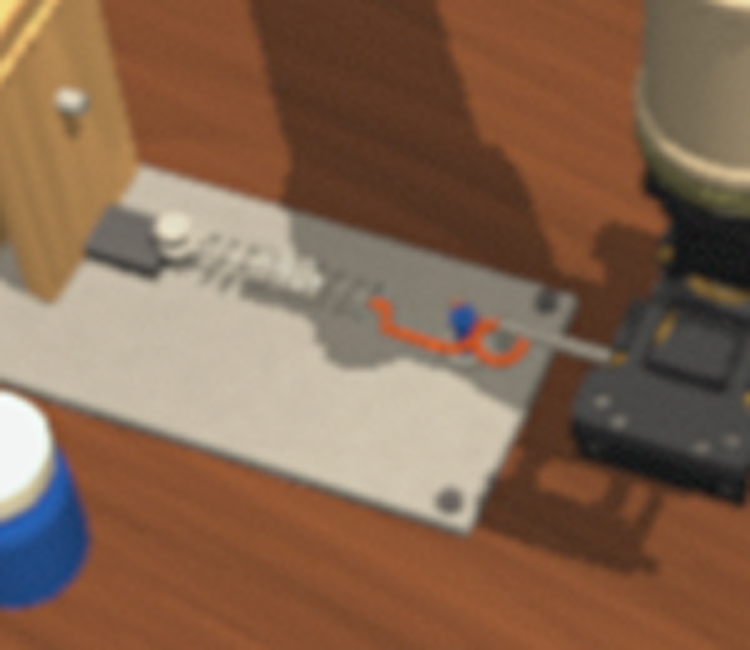

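{"fn": "drive_tool", "kwargs": {
  "plan": [
    {"x": -0.0015, "y": 0, "z": 0, "rx": 0, "ry": 0, "rz": 0, "fingers": 0},
    {"x": -0.0015, "y": 0, "z": -0.006, "rx": 0, "ry": 0, "rz": 0, "fingers": 0},
    {"x": -0.0015, "y": 0, "z": -0.015, "rx": 0, "ry": 0, "rz": 0, "fingers": 0},
    {"x": -0.0015, "y": 0, "z": -0.03, "rx": 0, "ry": 0, "rz": 0, "fingers": 0},
    {"x": -0.0015, "y": 0, "z": -0.06, "rx": 0, "ry": 0, "rz": 0, "fingers": 0},
    {"x": -0.0015, "y": 0, "z": -0.09, "rx": 0, "ry": 0, "rz": 0, "fingers": 0}
  ]
}}

```text
time: 13.02
ee_pos: [0.4491, 0.0774, 0.1819]
eef_rot: [0.633, 0.774, 0.0, 0.0]
ft_force: [0.3, -0.4, -1.8]
width: 0.0239
```

```bash
python3 look.py 12 .271 101.3; python3 - <<'E'
from h import *
rows([(.45,.22,.18,60),(.402,.3305,.18,20.2),(.402,.3305,.1,20.2)])
E
```

```text
r 0.27179598718697945 ang 100.80201351147367
t 13.07 pos [0.4507 0.0783 0.1852] yaw 101.44 tilt [ 0.0044 -0.     -1.    ] q [ 0.86  0.23 -1.21  1.97  0.24  1.09 -0.25] F [2.85 2.16 2.32] w 0.0232
{'x': -0.0007, 'y': -0.0028, 'z': 0.0952, 'rx': 0.0007, 'ry': 0.0001, 'rz': 0.0004}
t 13.07 pos [0.4507 0.0783 0.1852] yaw 101.44 tilt [ 0.0044 -0.     -1.    ] q [ 0.86  0.23 -1.21  1.97  0.24  1.09 -0.25] F [2.85 2.16 2.32] w 0.0232
{'x': 0.139, 'y': 0.0274, 'z': 0.0052, 'rx': 0.0007, 'ry': -0.0001, 'rz': 0.1151}
{'x': 0.2569, 'y': 0.0023, 'z': 0.005, 'rx': 0.0007, 'ry': -0.0004, 'rz': 0.2257}
{'x': 0.2569, 'y': 0.002, 'z': 0.085, 'rx': 0.0007, 'ry': -0.0004, 'rz': 0.2257}
```

View pics/scene12.png

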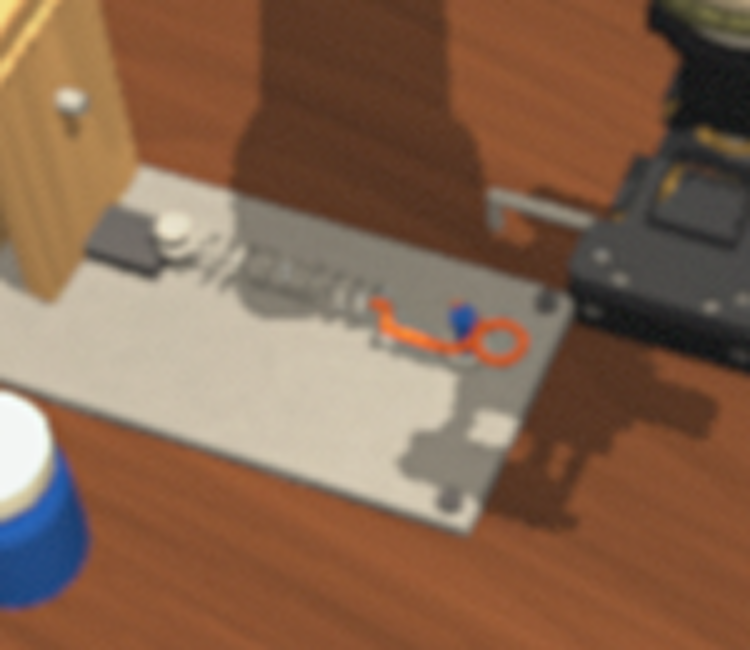

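{"fn": "drive_tool", "kwargs": {
  "plan": [
    {"x": 0.07, "y": 0.015, "z": 0.005, "rx": 0, "ry": 0, "rz": 0.029, "fingers": 0},
    {"x": 0.11, "y": 0.025, "z": 0.005, "rx": 0, "ry": 0, "rz": 0.058, "fingers": 0},
    {"x": 0.139, "y": 0.027, "z": 0.005, "rx": 0, "ry": 0, "rz": 0.087, "fingers": 0},
    {"x": 0.17, "y": 0.022, "z": 0.005, "rx": 0, "ry": 0, "rz": 0.115, "fingers": 0},
    {"x": 0.2, "y": 0.015, "z": 0.005, "rx": 0, "ry": 0, "rz": 0.144, "fingers": 0},
    {"x": 0.23, "y": 0.008, "z": 0.005, "rx": 0, "ry": 0, "rz": 0.173, "fingers": 0},
    {"x": 0.257, "y": 0.002, "z": 0.005, "rx": 0, "ry": 0, "rz": 0.202, "fingers": 0},
    {"x": 0.257, "y": 0.002, "z": 0.005, "rx": 0, "ry": 0, "rz": 0.2257, "fingers": 0},
    {"x": 0.257, "y": 0.002, "z": 0.045, "rx": 0, "ry": 0, "rz": 0.2257, "fingers": 0},
    {"x": 0.257, "y": 0.002, "z": 0.08, "rx": 0, "ry": 0, "rz": 0.2257, "fingers": 0},
    {"x": 0.257, "y": 0.002, "z": 0.08, "rx": 0, "ry": 0, "rz": 0.2257, "fingers": 0},
    {"x": 0.257, "y": 0.002, "z": 0.08, "rx": 0, "ry": 0, "rz": 0.2257, "fingers": 0}
  ]
}}

```text
time: 14.58
ee_pos: [0.4009, 0.3302, 0.1018]
eef_rot: [0.985, 0.175, 0.001, -0.0]
ft_force: [0.5, -0.3, -1.5]
width: 0.0236
```

```bash
python3 - <<'E'
from h import *
rows([(.402,.3305,.0765,20.2)])
E
```

```text
t 14.57 pos [0.4009 0.3302 0.1018] yaw 20.12 tilt [ 0.0011  0.0012 -1.    ] q [-0.04  0.44 -0.86  1.9   0.4   0.98 -2.3 ] F [ 0.5  -0.31 -1.52] w 0.0236
{'x': 0.0011, 'y': 0.0001, 'z': 0.0253, 'rx': -0.0001, 'ry': -0.0002, 'rz': -0.0002}
```

{"fn": "drive_tool", "kwargs": {
  "plan": [
    {"x": 0.001, "y": 0, "z": 0.012, "rx": 0, "ry": 0, "rz": 0, "fingers": 0},
    {"x": 0.001, "y": 0, "z": 0.02, "rx": 0, "ry": 0, "rz": 0, "fingers": 0},
    {"x": 0.001, "y": 0, "z": 0.0235, "rx": 0, "ry": 0, "rz": 0, "fingers": 0},
    {"x": 0.001, "y": 0, "z": 0.0255, "rx": 0, "ry": 0, "rz": 0, "fingers": 0},
    {"x": 0.001, "y": 0, "z": 0.0255, "rx": 0, "ry": 0, "rz": 0, "fingers": 0},
    {"x": 0.001, "y": 0, "z": 0.0255, "rx": 0, "ry": 0, "rz": 0, "fingers": 0}
  ]
}}

```text
time: 15.32
ee_pos: [0.4012, 0.3297, 0.0757]
eef_rot: [0.985, 0.175, -0.0, 0.001]
ft_force: [-5.5, -6.5, 15.0]
width: 0.0237
```

```bash
python3 - <<'E'
from h import *
rows([(.402,.3305,.0758,20.2)])
E
```

```text
t 15.32 pos [0.4012 0.3297 0.0757] yaw 20.12 tilt [ 1.0e-04 -1.4e-03 -1.0e+00] q [-0.06  0.48 -0.84  1.92  0.44  0.94 -2.33] F [-5.51 -6.51 15.03] w 0.0237
{'x': 0.001, 'y': -0.0005, 'z': -0.0001, 'rx': 0.0002, 'ry': 0.0001, 'rz': -0.0002}
```

Contact with the mat. Back off a hair, open, then rise.

{"fn": "drive_tool", "kwargs": {
  "plan": [
    {"x": 0, "y": 0, "z": -0.0005, "rx": 0, "ry": 0, "rz": 0, "fingers": 0},
    {"x": 0, "y": 0, "z": -0.0005, "rx": 0, "ry": 0, "rz": 0, "fingers": 0.6},
    {"x": 0, "y": 0, "z": -0.0005, "rx": 0, "ry": 0, "rz": 0, "fingers": 0.6},
    {"x": 0, "y": 0, "z": -0.0005, "rx": 0, "ry": 0, "rz": 0, "fingers": 0.6},
    {"x": 0, "y": 0, "z": -0.0005, "rx": 0, "ry": 0, "rz": 0, "fingers": 0.6},
    {"x": 0, "y": 0, "z": -0.0005, "rx": 0, "ry": 0, "rz": 0, "fingers": 0.6},
    {"x": 0, "y": 0, "z": -0.0005, "rx": 0, "ry": 0, "rz": 0, "fingers": 0.6}
  ]
}}

```text
time: 16.2
ee_pos: [0.4014, 0.3298, 0.0752]
eef_rot: [0.985, 0.175, 0.0, 0.0]
ft_force: [-0.5, 0.9, 0.1]
width: 0.0522
```

{"fn": "drive_tool", "kwargs": {
  "plan": [
    {"x": 0, "y": 0, "z": -0.02, "rx": 0, "ry": 0, "rz": 0, "fingers": 0.6},
    {"x": 0, "y": 0, "z": -0.06, "rx": 0, "ry": 0, "rz": 0, "fingers": 0.6},
    {"x": 0, "y": 0, "z": -0.12, "rx": 0, "ry": 0, "rz": 0, "fingers": 0.6},
    {"x": 0, "y": 0, "z": -0.18, "rx": 0, "ry": 0, "rz": 0, "fingers": 0.6},
    {"x": -0.06, "y": -0.06, "z": -0.2, "rx": 0, "ry": 0, "rz": 0, "fingers": 0.6},
    {"x": -0.06, "y": -0.1, "z": -0.2, "rx": 0, "ry": 0, "rz": 0, "fingers": 0.6},
    {"x": -0.06, "y": -0.1, "z": -0.2, "rx": 0, "ry": 0, "rz": 0, "fingers": 0.6},
    {"x": -0.06, "y": -0.1, "z": -0.2, "rx": 0, "ry": 0, "rz": 0, "fingers": 0.6}
  ]
}}

```text
time: 17.2
ee_pos: [0.3107, 0.403, 0.2759]
eef_rot: [0.985, 0.175, 0.0, 0.0]
ft_force: [1.2, -1.1, -0.1]
width: 0.0526
```

```bash
python3 - <<'E'
from h import *
from bench import viewer
for n in("scene","top"):
    c=fix(viewer.camera(n));np.savez(n[0]+"20.npz",**c);cv2.imwrite(f"pics/{n}20.png",c["color"][:,:,::-1])
crop(fix(np.load("t20.npz")),290,160,450,260,5,"pics/t20c.png")
rows([])
E
```

```text
t 17.3 pos [0.3116 0.4022 0.2753] yaw 20.01 tilt [ 2.e-04 -6.e-04 -1.e+00] q [-0.06  0.21 -1.04  1.75  0.19  1.29 -2.37] F [-1.02 -0.14 -0.1 ] w 0.0519
```

View pics/scene20.png

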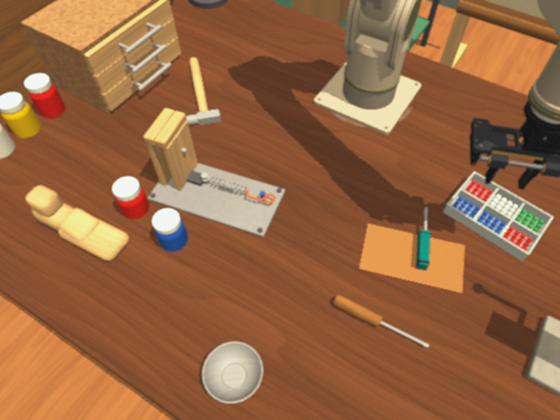

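View pics/top20.png

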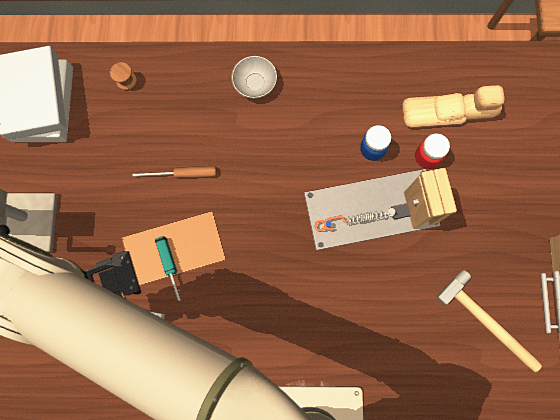

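View pics/t20c.png

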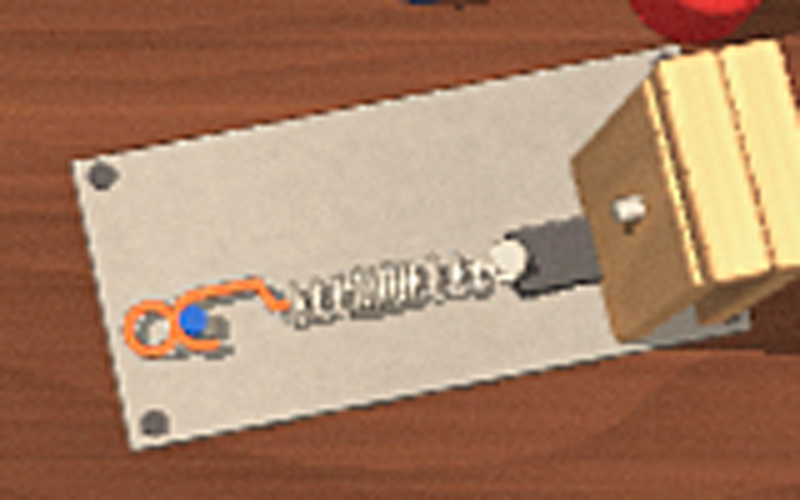

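```bash
python3 -c "
from bench import workorder
print(workorder.close_job())"
```

```text
the job is handed in; nothing more can be done
None
```

The spring is hooked on the blue post and holding its stretch, and the puller is back on the mat. I handed the job in at about 17 s of the 53 s allowed; it reported no verdict.

**What I did:** I gripped the puller by its handle and lowered its tip into the eye. I stretched the spring to about 57 mm, which took roughly 10 N. I then swung it about 19° onto the line to the post and eased it back until the wrist felt no pull, and lifted the tip straight out. I set the puller down in its original pose, tip down, let go and moved the arm clear.

**Final checks:**
- **Hook:** the last scene and top pictures show the post seated in the hook's bight and the spring stretched along the line.
- **Puller:** it lies flat on the mat where it was at the start.
- **Bystanders:** by eye, the jars and the awl are where they were in the first pictures.
- **Forces:** the highest wrist force I read was about 17 N, when the puller touched the mat.

**Problems along the way:**
- The scene camera read about 4 mm different from the top and wrist cameras, which was within the tolerance needed.
- The first move call was refused for its format, and nothing moved.
- No camera could see the tip while I lowered it into the eye. I relied on the measured grasp and the absence of contact force, and the pictures during the pull confirmed it was in.

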